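Set a row of ornament blocks in mirror order

TASK

The four ornament printing blocks stand on the wooden layout board in the order in which they are to be read on paper. A forme prints mirrored, so move them all into the steel forme rack in the reverse order: the block nearest the brass stop on the board goes into the pocket farthest from the rack's brass stop, and so on. Set each one down (do not drop it) face up and flat in the middle of its pocket.

Things in the scene. Friction and masses are not known exactly. Their poses are not given: they have to be found in the camera images.
- block_disc: Loose printing block, 35-70 g, pale wood: round mount, 40 mm diameter, raised dark metal disc 28 mm across on top. Mount 34 mm high, ornament 6 mm more. Origin: centre of the underside, z up. Starts face up in its tray, its x within 6 degrees of the layout board's x. Grip it from above by the sides that face across the row (along its x), where there is room.
- block_cross: Loose printing block, 35-70 g, pale wood: square mount 40 x 40 mm, raised dark metal plus-shaped cross (34 mm) on top. Mount 34 mm high, ornament 6 mm more. Origin: centre of the underside, z up. Starts face up in its tray, its x within 6 degrees of the layout board's x. Grip it from above by the sides that face across the row (along its x), where there is room.
- block_diamond: Loose printing block, 35-70 g, pale wood: square mount 40 x 40 mm, raised dark metal diamond (23 mm square turned 45 degrees) on top. Mount 34 mm high, ornament 6 mm more. Origin: centre of the underside, z up. Starts face up in its tray, its x within 6 degrees of the layout board's x. Grip it from above by the sides that face across the row (along its x), where there is room.
- block_bars: Loose printing block, 35-70 g, pale wood: oblong mount, 44 mm along its x by 32 mm along its y, two raised parallel dark metal bars on top. Mount 34 mm high, ornament 6 mm more. Origin: centre of the underside, z up. Starts face up in its tray, its x within 6 degrees of the layout board's x. Grip it from above by the sides that face across the row (along its x), where there is room.
- tray_disc: Fixed brown wooden tray, 61 x 61 mm, on the layout board: the one where the disc block starts (all four look alike); it stays there and marks that block's starting place. Origin: centre of its underside, at z = 6 mm; axes as the board's. Floor top at z = 10 mm above the table; rim all round 3 mm wide, top at z = 14 mm.
- tray_cross: Fixed brown wooden tray, 61 x 61 mm, on the layout board: the one where the cross block starts (all four look alike); it stays there and marks that block's starting place. Origin: centre of its underside, at z = 6 mm; axes as the board's. Floor top at z = 10 mm above the table; rim all round 3 mm wide, top at z = 14 mm.
- tray_diamond: Fixed brown wooden tray, 61 x 61 mm, on the layout board: the one where the diamond block starts (all four look alike); it stays there and marks that block's starting place. Origin: centre of its underside, at z = 6 mm; axes as the board's. Floor top at z = 10 mm above the table; rim all round 3 mm wide, top at z = 14 mm.
- tray_bars: Fixed brown wooden tray, 61 x 61 mm, on the layout board: the one where the bars block starts (all four look alike); it stays there and marks that block's starting place. Origin: centre of its underside, at z = 6 mm; axes as the board's. Floor top at z = 10 mm above the table; rim all round 3 mm wide, top at z = 14 mm.
- layout_board: Starting rack: dark wooden board 70 (x) by 250 mm (y), 6 mm thick, carrying the four trays and blocks. Four places along its y axis, at y = -93, -31, 31, 93 mm. Brass end stop at its +y end (y = 131 mm, 28 mm high). Origin: centre of its underside, z = 0; x across the row, yaw within 7 degrees of the world's. Fixed; may be the nearer or farther rack.
- forme_rack: Rack to fill: steel, 70 (x) by 250 mm (y). Four places along its y axis, at y = -93, -31, 31, 93 mm. Brass end stop at its +y end (y = 131 mm, 28 mm high). Origin: centre of its underside, z = 0; x across the row, yaw within 7 degrees of the world's. Fixed; may be the nearer or farther rack. Pockets 56 (x) by 58 mm (y) inside, floor at z = 10 mm, ribs 3-4 mm wide all round, tops at z = 14 mm.
Not all that is in view belongs to the job. What is shaped like the block_diamond but green or turquoise is not meant.

How it is judged:
By the outcome, as a careful person would: the job done as asked, in the order asked, and still so for the second after the job is handed in, with the robot touching nothing.
It also fails if it takes over 96 s, if anything falls off the work surface, if the arm or the gripper's body presses on something with over 40 N, if the wrist force passes 120 N, or if a joint passes its speed limit or range.

ROBOT

A 6-joint arm with a two-finger parallel gripper is mounted at the origin on the work surface. World frame = base frame: x ahead of the robot, y to its left, z up, the work surface at z = 0. Lengths are in mm, angles in rad, forces in N, time in s.
With the tool pointing down it reaches from about 375 to 975 mm from the base axis. Payload 3.8 kg.
Tool frame: the origin (TCP) lies midway between the tips of the shut fingers; the grasp point (between the pads) lies 19 mm behind it; z points along the fingers, y is the direction in which the jaws open and shut (so a half turn about z gives the same grasp; the last joint's range is limited). The gripper opens to 88 mm and grips with 3 to 60 N. Pads are 18 mm wide; open, the fingers measure 123 mm over their backs; the gripper's body (75 mm by 187 mm) begins 45 mm behind the grasp point.
Start: joints at [-1.197, 0.264, 1.604, -0, 1.274, -0.037], TCP at [269.551, -618.838, 238.706] pointing down, gripper open.
Joint ranges: [-2.63, 2.63], [-0.94, 2.18], [0.31, 2.57], [-1.31, 4.45], [0, 2.66], [-2.55, 2.55]. Speed limits (rad/s): [2.57, 2.57, 3.14, 3.14, 3.14, 3.14].

INTERFACE

Orientations are given as a 3x3 rotation matrix whose columns are the frame's x, y, z axes.
In Python, from station import r, eyes, nets gives the robot as it stands.
- The arm moves only by the tool arm_command, never from a script. Its argument "deltas" is a list of rows, each a list of 5 numbers: the closure in counts, from 0 (fully open) to 255 (shut), then the shift along the tool's x, y, z in units of 30 mm (1.0 is 30 mm), then the turn about the tool's z in units of 6 degrees (1.0 is 6 degrees). A call has exactly 10 rows; each row is the pose to reach, as a shift and turn from the pose measured when the call began, along the tool's axes at that moment; what a row does not reach only later rows make up. A row lasts 1/10 s, in which the tool goes at most 50 mm and 8.59 degrees, less where a joint would pass 70% of its speed; a pose out of reach is approached as far as the arm can. A call with a gripper value outside its range is refused whole. The fingers move at their own pace and stop on an object; the grip force is fixed at half the most. Time passes only in rows, so rows that repeat a pose let the fingers close, or fill a call up. It gives the time, the measured TCP pose, the force and the opening at its end, in the units of the state.
- r.get_state(): the state, without advancing time (a new reading comes with each control period).
- eyes.capture(name): name is "scene" or "top"; returns the picture (420x560x3 uint8, red, green, blue); there is no depth.
- eyes.calibration(name): a dict with "vertical_fov" (degrees; the focal length in pixels is half the picture's height over the tangent of half this angle, whatever the lens; pixels are square), "cx", "cy" (the principal point, pixels), "origin" and "attitude" of the camera in the world. Camera axes: x right, y down, z forward; pixel columns grow to the right and rows downward; lengths in mm; the calibration is good to about 2 mm. A picture is of the moment at which its call begins. calibration takes no time and is no camera call.
- r.close_job(): hands the job in, once; it reports no verdict.
Trained networks look in the newest picture that a camera, given by its name, has taken for a name from the list of things; names that differ only in an ending like _2 or _b are one class to them, and where a whole thing is asked for, a point or a joint stands for the part that bears it (a point fixed in the world has none). Each returns a list of dicts, best first, with "p" (0 to 1); they miss things now and then, are a little off and sometimes report something else, mostly with a low value. They report only what shows in the picture. A call takes as long as a camera call. They do not tell look-alikes from the thing itself.
- nets.silhouettes(target, camera): "region" (420x560 bool, what is visible of it) and "box" ([left, top, right, bottom] in pixels, round what is visible of it).
The state is a dict: "time": time; "qpos": joint angles; "qvel": joint speeds; "joint_efforts": joint torques, N m; "eef_pos": TCP position; "orientation": TCP orientation; "contact_force": force on the tool from outside, world axes, zero at the start; "torque": the same for the moment, N m; "grip_width": opening from 0.0 (shut) to 1.0 (fully open).
Only numpy, scipy, OpenCV 4.12 (cv2) and the standard library are available. Lean on these libraries where they do the work, as an engineer would, in place of code of your own. Each camera call takes 0.05 s, during which the arm holds its last target. There are 200 camera calls.

## Working session

There is one attempt and no reset: what is moved stays moved. The work goes in short steps, Python scripts to look and compute and a tool call to move; the robot and the scene stay as the last step left them, time stands still between calls to the robot, and variables do not carry over. Pictures are saved under pics/ and viewed, about 12 in all and at most 16, crops included, and the job is handed in when it is done.

Besides the shell and the picture viewer there is one more tool, called after "Call:" as name(argument=value, ...), one argument or row to a line, values as JSON. arm_command: Moves the arm, as the interface text tells. Its arguments: {"type":"object","properties":{"deltas":{"type":"array"}},"required":["deltas"]}

```bash
ls; mkdir -p pics; python3 - <<'E'
from station import r, eyes, nets
import cv2
s=r.get_state(); print(s)
for n in ("scene","top"):
    im=eyes.capture(n); cv2.imwrite(f"pics/{n}0.png",im[:,:,::-1]); print(n,eyes.calibration(n))
E
```

```text
pics
{'time': 0.0, 'qpos': array([-1.19690664e+00,  2.64751278e-01,  1.60529017e+00, -2.58269034e-05,
        1.27368443e+00, -3.69200760e-02]), 'qvel': array([ 0.00026319, -0.00147168, -0.00062396, -0.00112529,  0.00107324,
       -0.00104227]), 'joint_efforts': array([-3.94672825e-04, -5.02110064e+01, -3.56876278e+01,  7.28678517e-02,
        2.94416025e-02, -1.43051789e-04]), 'eef_pos': array([ 269.29699171, -618.22690573,  237.43451777]), 'orientation': array([[ 9.16794735e-01,  3.99357949e-01, -8.02126641e-04],
       [ 3.99358751e-01, -9.16792605e-01,  1.97682909e-03],
       [ 5.40786393e-05, -2.13268280e-03, -9.99997724e-01]]), 'contact_force': array([-0.07723606,  0.5702694 , -0.05315177]), 'torque': array([ 0.05317725, -0.02686733, -0.01799167]), 'grip_width': 0.9991441596656957}
scene {'vertical_fov': 43.27431126436903, 'cx': 287.21064354093494, 'cy': 203.04239079844962, 'origin': array([897.18926907, 496.41690029, 517.07347605]), 'attitude': array([[-0.84506461,  0.29918997, -0.44311529],
       [ 0.53410847,  0.51017096, -0.67413184],
       [ 0.02437107, -0.80635659, -0.59092732]])}
top {'vertical_fov': 55.193958917671, 'cx': 283.48511274146887, 'cy': 208.17184020718443, 'origin': array([448.01738936, -35.58305477, 715.48995259]), 'attitude': array([[ 0.0230968 , -0.98378616,  0.177852  ],
       [-0.99973106, -0.02235722,  0.00616164],
       [-0.00208546, -0.17794648, -0.98403796]])}
```

View pics/scene0.png

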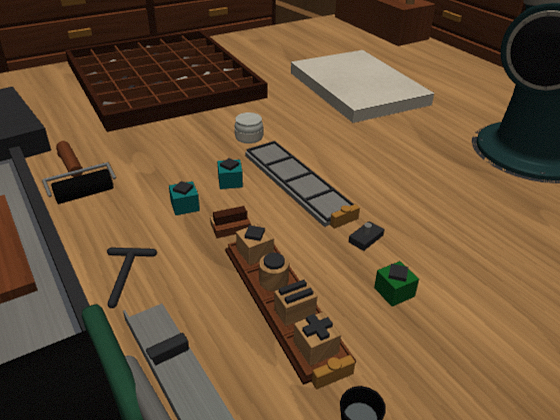

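View pics/top0.png

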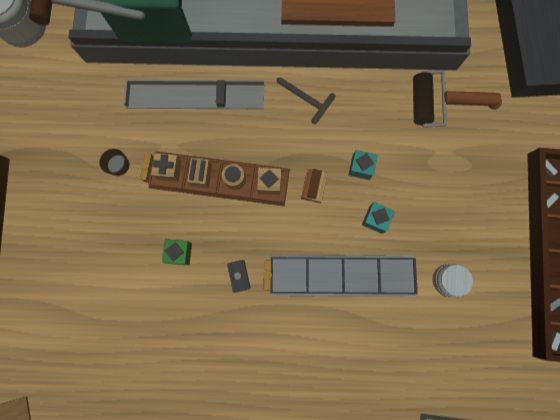

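```bash
cat > h.py <<'E'
from station import r, eyes, nets
import numpy as np, cv2
def ray(cam,uv,z):
    c=eyes.calibration(cam); f=210/np.tan(np.radians(c["vertical_fov"]/2))
    uv=np.atleast_2d(uv).astype(float)
    d=np.c_[(uv[:,0]-c["cx"])/f,(uv[:,1]-c["cy"])/f,np.ones(len(uv))]@np.array(c["attitude"]).T
    o=np.array(c["origin"]); return o+d*((z-o[2])/d[:,2])[:,None]
def proj(cam,P):
    c=eyes.calibration(cam); f=210/np.tan(np.radians(c["vertical_fov"]/2))
    q=(np.atleast_2d(P)-c["origin"])@np.array(c["attitude"])
    return q[:,:2]/q[:,2:]*f+[c["cx"],c["cy"]]
E
python3 - <<'E'
from h import *
for cam in ("top","scene"):
    eyes.capture(cam)
    for t in ("block_disc","block_cross","block_diamond","block_bars","forme_rack","layout_board"):
        for d in nets.silhouettes(t,cam)[:3]:
            m=d["region"]; ys,xs=np.nonzero(m)
            rc=cv2.minAreaRect(np.c_[xs,ys].astype(np.float32))
            print(cam,t,round(d["p"],2),np.round(d["box"]),m.sum(),np.round(ray(cam,[xs.mean(),ys.mean()],30 if 'block' in t else 10)[0]), np.round(rc[0]))
E
```

```text
top block_disc 0.71 [221. 164. 243. 191.] 438 [627.  59.  30.] [233. 176.]
top block_cross 0.97 [152. 156. 180. 182.] 681 [641. 179.  30.] [166. 167.]
top block_diamond 0.74 [254. 169. 282. 196.] 606 [619.  -4.  30.] [268. 181.]
top block_diamond 0.72 [163. 240. 192. 266.] 681 [492. 149.  30.] [176. 252.]
top block_diamond 0.61 [364. 201. 390. 231.] 664 [ 560. -194.   30.] [378. 217.]
top block_bars 0.57 [188. 160. 210. 190.] 597 [632. 119.  30.] [199. 173.]
top forme_rack 0.77 [260. 256. 417. 299.] 6185 [ 459. -133.   10.] [340. 275.]
top layout_board 0.78 [138. 151. 282. 207.] 652 [617. 138.  10.] [212. 178.]
scene block_disc 0.83 [259. 255. 290. 291.] 953 [630.  62.  30.] [274. 272.]
scene block_cross 0.87 [295. 311. 342. 368.] 1773 [644. 182.  30.] [317. 338.]
scene block_cross 0.74 [280. 336. 351. 379.] 583 [666. 197.  30.] [316. 346.]
scene block_diamond 0.86 [215. 157. 241. 190.] 726 [ 571. -179.   30.] [230. 173.]
scene block_diamond 0.69 [170. 180. 203. 215.] 849 [ 665. -151.   30.] [184. 198.]
scene block_diamond 0.69 [284. 333. 353. 381.] 725 [664. 199.  30.] [316. 346.]
scene block_bars 0.62 [274. 282. 318. 327.] 1405 [635. 122.  30.] [294. 302.]
scene forme_rack 0.73 [246. 144. 359. 229.] 4010 [ 466. -112.   10.] [301. 185.]
scene layout_board 0.74 [226. 250. 355. 387.] 1613 [655. 175.  10.] [277. 326.]
scene layout_board 0.6 [237. 223. 268. 268.] 1109 [613. -21.  10.] [254. 243.]
```

Both views show the board's stop at its left end (top view, px ~147,167). Reading away from it: cross (165,167), bars (198,172), disc (233,176), diamond (269,180). The rack's stop is also at its left (267,275), with pockets at px ~289 to 398. Teal and green diamonds are decoys. Next I fit models to the edges.

```bash
cat > fit.py <<'E'
from h import *
from scipy.optimize import minimize
def seg(a,b,n=40): return np.linspace(a,b,n)
def rect(w,h,z,cx=0,cy=0):
    c=np.array([[-w,-h],[w,-h],[w,h],[-w,h],[-w,-h]])/2+[cx,cy]
    p=np.vstack([seg(c[i],c[i+1]) for i in range(4)]); return np.c_[p,np.full(len(p),z)]
def circ(d,z):
    t=np.linspace(0,2*np.pi,80); return np.c_[d/2*np.cos(t),d/2*np.sin(t),0*t+z]
def rot(p,a):
    c,s=np.cos(a),np.sin(a); q=p.copy(); q[:,:2]=p[:,:2]@np.array([[c,s],[-s,c]]); return q
Y=[-93,-31,31,93]
RACK=np.vstack([rect(56,58,14,0,y) for y in Y]+[rect(70,250,0)])
TRAYS=np.vstack([rect(61,61,14,0,y) for y in Y]+[rect(70,250,6)])
def cross(z):
    w=5;L=17;c=np.array([[-w,-L],[w,-L],[w,-w],[L,-w],[L,w],[w,w],[w,L],[-w,L],[-w,w],[-L,w],[-L,-w],[-w,-w],[-w,-L]])
    p=np.vstack([seg(c[i],c[i+1],15) for i in range(12)]); return np.c_[p,np.full(len(p),z)]
B={"cross":np.vstack([rect(40,40,34)]*2+[cross(40)]),"bars":rect(44,32,34),"disc":np.vstack([circ(40,34),circ(28,40)]),
   "diamond":np.vstack([rect(40,40,34),rot(rect(23,23,40),np.pi/4)])}
def grad(im,s):
    g=cv2.GaussianBlur(cv2.cvtColor(im,cv2.COLOR_RGB2GRAY).astype(np.float32),(0,0),s)
    m=np.hypot(cv2.Sobel(g,-1,1,0),cv2.Sobel(g,-1,0,1)); return m/m.std()
def fit(model,x0,cams,ims,z=0.,yfix=None):
    x=np.array(x0,float)
    for s in (2.,1.):
        G={c:grad(ims[c],s) for c in cams}
        def cost(v):
            p=rot(model,np.radians(v[2] if yfix is None else yfix))+[v[0],v[1],z]; t=0
            for c in cams:
                uv=proj(c,p).astype(np.float32); t-=cv2.remap(G[c],uv[:,:1],uv[:,1:],cv2.INTER_LINEAR).mean()
            return t
        x=minimize(cost,x,method="Nelder-Mead",options=dict(initial_simplex=x+np.array([[0,0,0],[4,0,0],[0,4,0],[0,0,3]])/(3-s))).x
    return x,cost(x)
def draw(im,cam,model,x,z,k=3):
    uv=proj(cam,rot(model,np.radians(x[2]))+[x[0],x[1],z])
    for u,v in uv: cv2.circle(im,(int((u+.5)*k),int((v+.5)*k)),0,(0,0,255),-1)
E
python3 - <<'E'
from fit import *
ims={c:eyes.capture(c) for c in("top","scene")}
big={c:cv2.resize(ims[c][:,:,::-1],None,fx=3,fy=3,interpolation=cv2.INTER_CUBIC) for c in ims}
jobs=[("rack",RACK,(459,-133,0),0),("board",TRAYS,(628,90,5),0),("cross",B["cross"],(641,179,5),10),("bars",B["bars"],(632,119,5),10),("disc",B["disc"],(627,60,5),10),("diamond",B["diamond"],(619,-4,5),10)]
for n,m,x0,z in jobs:
    for cams in (["top","scene"],["top"],["scene"]):
        x,c=fit(m,x0,cams,ims,z); print(n,cams,np.round(x,1),round(float(c),2))
        if len(cams)==2:
            for cam in ims: draw(big[cam],cam,m,x,z)
cv2.imwrite("pics/f_top.png",big["top"][430:920,390:1190]); cv2.imwrite("pics/f_scene.png",big["scene"][400:1000,600:1120] if 0 else big["scene"][630:1190,620:1120])
E
```

```text
rack ['top', 'scene'] [ 459.4 -136.2    0.8] -5.74
rack ['top'] [ 458.4 -135.9    1.7] -2.63
rack ['scene'] [ 459.2 -128.7    1. ] -3.46
board ['top', 'scene'] [627.6  80.5   6.6] -2.75
board ['top'] [625.7 110.5  -6.6] -2.42
board ['scene'] [619.7  89.4   1.2] -1.45
cross ['top', 'scene'] [642.1 178.9  -3.5] -5.64
cross ['top'] [640.8 178.1  -4.7] -3.25
cross ['scene'] [642.7 179.6  -4.1] -2.81Traceback (most recent call last):
  File "<stdin>", line 7, in <module>
  File "fit.py", line 31, in fit
    x=minimize(cost,x,method="Nelder-Mead",options=dict(initial_simplex=x+np.array([[0,0,0],[4,0,0],[0,4,0],[0,0,3]])/(3-s))).x
      ~~~~~~~~^^^^^^^^^^^^^^^^^^^^^^^^^^^^^^^^^^^^^^^^^^^^^^^^^^^^^^^^^^^^^^^^^^^^^^^^^^^^^^^^^^^^^^^^^^^^^^^^^^^^^^^^^^^^^^^
    res = _minimize_neldermead(fun, x0, args, callback, bounds=bounds,
                               **options)
    fxc = func(xc)
    fx = function(np.copy(x), *(wrapper_args + args))
  File "fit.py", line 29, in cost
    uv=proj(c,p).astype(np.float32); t-=cv2.remap(G[c],uv[:,:1],uv[:,1:],cv2.INTER_LINEAR).mean()
       ~~~~^^^^^
  File "h.py", line 9, in proj
    c=eyes.calibration(cam); f=210/np.tan(np.radians(c["vertical_fov"]/2))
ValueError: time passes only in moves, steps and waits
```

Call:
arm_command(
  deltas=[
    [0,0,0,0,-1.4],
    [0,0,0,0,-2.8],
    [0,0,0,0,-4.2],
    [0,0,0,0,-5.6],
    [0,0,0,0,-7],
    [0,0,0,0,-8.4],
    [0,0,0,0,-9.8],
    [0,0,0,0,-11],
    [0,0,0,0,-11],
    [0,0,0,0,-11],
  ],
)

```text
time: 1.9
eef_pos: [269.5, -618.9, 238.7]
orientation: [[0.011, 1.0, 0.0], [1.0, -0.011, -0.0], [-0.0, 0.0, -1.0]]
contact_force: [-0.2, -0.6, -0.6]
grip_width: 1.002
```

```bash
python3 - <<'E'
s=open('h.py').read().replace("import numpy as np, cv2","import numpy as np, cv2\nCAL={c:eyes.calibration(c) for c in('top','scene')}").replace("c=eyes.calibration(cam)","c=CAL[cam]")
open('h.py','w').write(s)
f=open('fit.py').read().replace('+[rect(70,250,0)])','+[rect(70,250,14)])')
open('fit.py','w').write(f)
E
cat > m1.py <<'E'
from fit import *
ims={c:eyes.capture(c) for c in("top","scene")}
big={c:cv2.resize(ims[c][:,:,::-1],None,fx=3,fy=3,interpolation=cv2.INTER_CUBIC) for c in ims}
jobs=[("rack",RACK,(459,-133,1),0),("board",TRAYS,(628,90,-6),0),("cross",B["cross"],(641,179,-5),10),("bars",B["bars"],(632,119,-5),10),("disc",B["disc"],(627,60,-5),10),("diamond",B["diamond"],(619,-4,-5),10)]
for n,m,x0,z in jobs:
    for cams in (["top","scene"],["top"],["scene"]):
        x,c=fit(m,x0,cams,ims,z); print(n,cams,np.round(x,1),round(float(c),2))
        if len(cams)==2:
            for cam in ims: draw(big[cam],cam,m,x,z)
cv2.imwrite("pics/f_top.png",big["top"][430:920,420:1270]); cv2.imwrite("pics/f_scene.png",big["scene"][400:1180,620:1120])
E
python3 m1.py; python3 -c "
import cv2
a=cv2.imread('pics/f_top.png');cv2.imwrite('pics/f_top.png',a[:,:800]);b=cv2.imread('pics/f_scene.png');cv2.imwrite('pics/f_scene.png',cv2.resize(b,None,fx=.76,fy=.76,interpolation=cv2.INTER_AREA))"
```

```text
rack ['top', 'scene'] [ 459.4 -136.3    0.7] -5.8
rack ['top'] [ 457.1 -136.1    0.8] -2.69
rack ['scene'] [ 459.3 -128.7    0.9] -3.33
board ['top', 'scene'] [631.4  87.7  -6.4] -4.0
board ['top'] [623.9  95.3  -6.5] -2.09
board ['scene'] [631.6  88.8  -6.3] -2.24
cross ['top', 'scene'] [642.1 178.9  -4. ] -5.63
cross ['top'] [640.8 178.1  -4.8] -3.24
cross ['scene'] [642.7 179.6  -4.1] -2.81
bars ['top', 'scene'] [633.7 114.8  -2.5] -4.8
bars ['top'] [632.1 119.2  -4.7] -2.86
bars ['scene'] [634.2 119.9  -3.3] -3.01
disc ['top', 'scene'] [627.   58.1  -3.9] -5.72
disc ['top'] [626.3  57.9  -0.8] -3.51
disc ['scene'] [629.8  62.2  -8.4] -2.65
diamond ['top', 'scene'] [620.3  -4.2  -0.8] -6.8
diamond ['top'] [619.6  -4.8  -2. ] -3.86
diamond ['scene'] [621.3  -3.2  -1.5] -3.29
```

View pics/f_top.png

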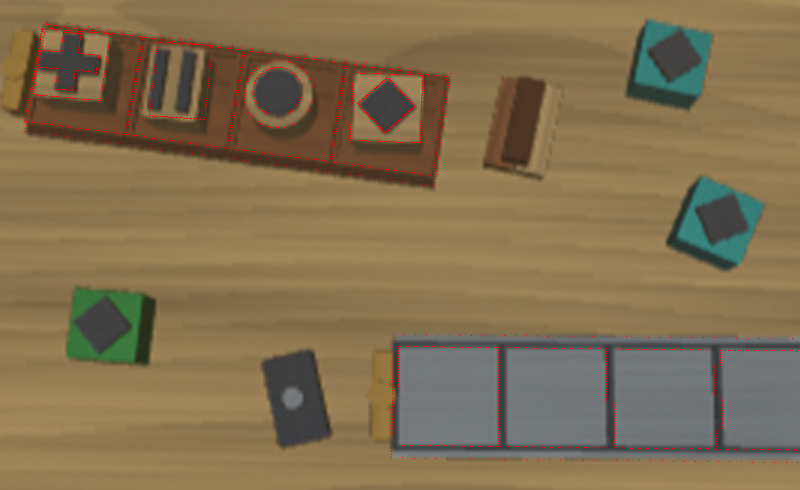

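View pics/f_scene.png

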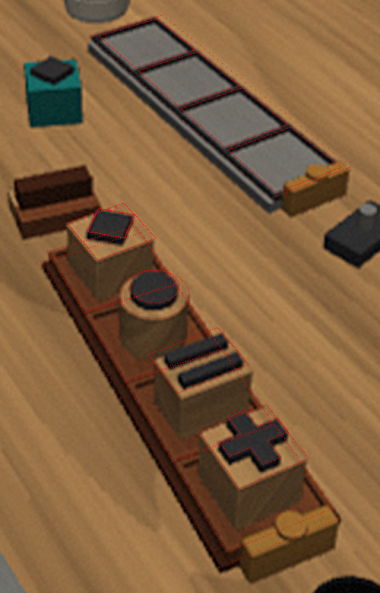

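The overlay sits well on the rack pockets and block tops in the top view. Only the combined bars fit is off, and its two single-camera fits agree. I move now, with a helper that computes the deltas.

```bash
cat > d.py <<'E'
import sys; from h import *
# usage: d.py x y z toolx_yaw_deg
t=np.array([float(v) for v in sys.argv[1:4]]); s=r.get_state(); R=np.array(s["orientation"])
d=R.T@(t-s["eef_pos"])/30; yaw=np.degrees(np.arctan2(R[1,0],R[0,0]))
print("delta",np.round(d,2),"turn",round(-(float(sys.argv[4])-yaw)/6,2),"pos",np.round(s["eef_pos"],1),"yaw",round(yaw,2),"t",s["time"],"w",round(s["grip_width"]*88,1),"F",np.round(s["contact_force"],1))
E
python3 d.py 641.5 178.7 110 85.7
```

```text
delta [26.71 12.13  4.29] turn 0.62 pos [ 269.6 -618.8  238.7] yaw 89.42 t 2.0 w 87.6 F [ 0.2  0.4 -0.3]
```

Call:
arm_command(
  deltas=[
    [0,26.7,12.1,4.3,0.6],
    [0,26.7,12.1,4.3,0.6],
    [0,26.7,12.1,4.3,0.6],
    [0,26.7,12.1,4.3,0.6],
    [0,26.7,12.1,4.3,0.6],
    [0,26.7,12.1,4.3,0.6],
    [0,26.7,12.1,4.3,0.6],
    [0,26.7,12.1,4.3,0.6],
    [0,26.7,12.1,4.3,0.6],
    [0,26.7,12.1,4.3,0.6],
  ],
)

```text
time: 3.0
eef_pos: [479.0, -168.6, 166.4]
orientation: [[0.075, 0.997, 0.001], [0.997, -0.075, -0.001], [-0.0, 0.001, -1.0]]
contact_force: [0.1, -0.3, -0.0]
grip_width: 1.002
```

```bash
python3 d.py 641.5 178.7 110 85.7
```

```text
delta [11.95  4.53  1.88] turn 0.0 pos [ 479.  -168.6  166.4] yaw 85.71 t 3.0 w 88.2 F [ 0.1 -0.3 -0. ]
```

Call:
arm_command(
  deltas=[
    [0,11.95,4.53,1.88,0],
    [0,11.95,4.53,1.88,0],
    [0,11.95,4.53,1.88,0],
    [0,11.95,4.53,1.88,0],
    [0,11.95,4.53,1.88,0],
    [0,11.95,4.53,1.88,0],
    [0,11.95,4.53,1.88,0],
    [0,11.95,4.53,1.88,0],
    [0,11.95,4.53,1.88,0],
    [0,11.95,4.53,1.88,0],
  ],
)

```text
time: 4.0
eef_pos: [641.2, 179.5, 109.4]
orientation: [[0.074, 0.997, 0.0], [0.997, -0.074, -0.001], [-0.001, 0.0, -1.0]]
contact_force: [-0.2, -0.7, -0.6]
grip_width: 0.998
```

```bash
python3 d.py 641.5 178.7 20 85.7;python3 - <<'E'
from h import *
a=eyes.capture("scene")
cv2.imwrite("pics/a1.png",cv2.resize(a[150:400,180:480,::-1],None,fx=2,fy=2))
E
```

```text
delta [-0.02  0.01  2.98] turn 0.01 pos [641.2 179.5 109.4] yaw 85.77 t 4.0 w 87.8 F [-0.2 -0.7 -0.6]
```

View pics/a1.png

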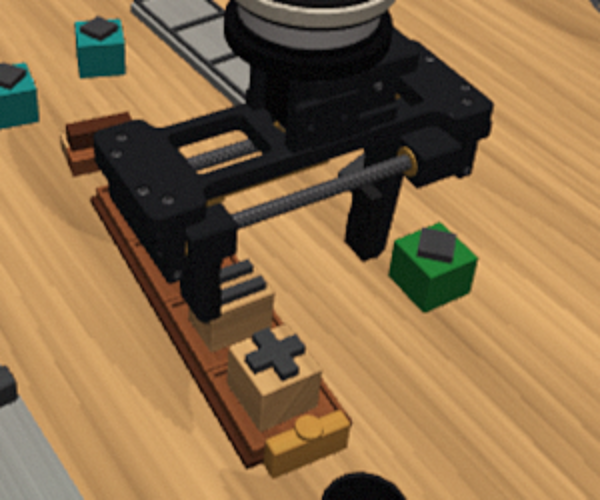

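The open jaws hang over the cross block with clearance all round. I descend and close.

Call:
arm_command(
  deltas=[
    [0,0,0,1,0],
    [0,0,0,2,0],
    [0,0,0,2.6,0],
    [0,0,0,2.97,0],
    [0,0,0,2.97,0],
    [255,0,0,2.97,0],
    [255,0,0,2.97,0],
    [255,0,0,2.97,0],
    [255,0,0,2.97,0],
    [255,0,0,2.97,0],
  ],
)

```text
time: 5.05
eef_pos: [641.4, 178.6, 21.2]
orientation: [[0.075, 0.997, 0.001], [0.997, -0.075, -0.001], [-0.001, 0.001, -1.0]]
contact_force: [-0.3, -0.0, -0.7]
grip_width: 0.571
```

```bash
python3 d.py 641.5 178.7 110 85.7
```

```text
delta [ 0.    0.01 -2.96] turn 0.0 pos [641.4 178.6  21.2] yaw 85.71 t 5.05 w 50.2 F [-0.3 -0.  -0.7]
```

Call:
arm_command(
  deltas=[
    [255,0,0,0,0],
    [255,0,0,0,0],
    [255,0,0,0,0],
    [255,0,0,0,0],
    [255,0,0,0,0],
    [255,0,0,-0.7,0],
    [255,0,0,-1.4,0],
    [255,0,0,-2.1,0],
    [255,0,0,-2.9,0],
    [255,0,0,-2.9,0],
  ],
)

```text
time: 6.05
eef_pos: [643.9, 179.3, 112.0]
orientation: [[0.075, 0.997, 0.008], [0.997, -0.075, 0.001], [0.001, 0.008, -1.0]]
contact_force: [1.2, 0.2, 0.2]
grip_width: 0.456
```

```bash
cat > rk.py <<'E'
import sys; from fit import *
# refit rack from each camera, report pocket centres
ims={c:eyes.capture(c) for c in("top","scene")}
P=np.vstack([rect(56,58,14,0,y) for y in Y])
big={c:cv2.resize(ims[c][:,:,::-1],None,fx=3,fy=3,interpolation=cv2.INTER_CUBIC) for c in ims}
for cams,m in ((["top"],P),(["scene"],P),(["top","scene"],P)):
    for s in (-2,2):
        x,c=fit(m,(458.5,-136+s,.8),cams,ims,0); print(cams,np.round(x,1),round(float(c),2))
for c in ims: draw(big[c],c,P,x,0)
a=big["top"][730:920,760:1280]; b=cv2.resize(big["scene"][400:700,700:1100],(520,390)); cv2.imwrite("pics/rk.png",np.vstack([a,b]))
E
python3 rk.py; python3 d.py 459.5 -228.8 110 90.8
```

```text
['top'] [ 457.2 -140.1    0.8] -2.25
['top'] [ 457.2 -132.6    0.8] -2.2
['scene'] [ 4.607e+02 -1.392e+02  1.000e-01] -2.06
['scene'] [ 460.7 -128.4   -0. ] -1.92
['top', 'scene'] [ 460.2 -140.1    0.6] -4.18
['top', 'scene'] [ 460.1 -132.4    0.6] -3.81
delta [-14.    -5.03  -0.06] turn -0.85 pos [641.4 178.6 108.1] yaw 85.71 t 6.15 w 39.6 F [-0.6 -0.6 -0.9]
```

View pics/rk.png

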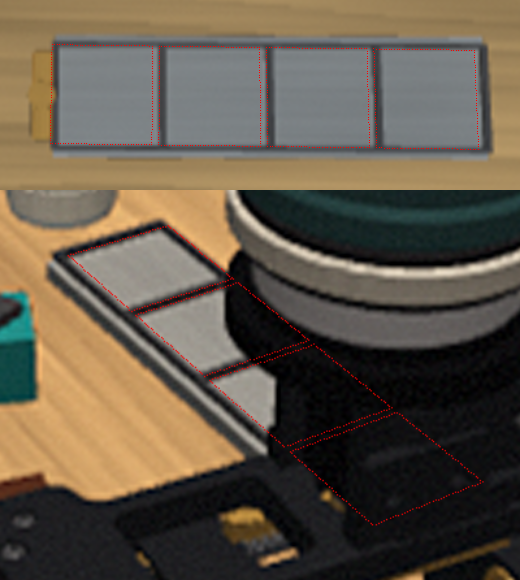

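The two rack fits locked onto opposite rib edges, at y = -140.1 and -132.5. They bracket the true centre at -136.2, which also matches the earlier fit. Block held at 39.6 mm. Moving to the pocket at about (460.3, -229.4).

Call:
arm_command(
  deltas=[
    [255,-14,-5.03,0,-0.85],
    [255,-14,-5.03,0,-0.85],
    [255,-14,-5.03,0,-0.85],
    [255,-14,-5.03,0,-0.85],
    [255,-14,-5.03,0,-0.85],
    [255,-14,-5.03,0,-0.85],
    [255,-14,-5.03,0,-0.85],
    [255,-14,-5.03,0,-0.85],
    [255,-14,-5.03,0,-0.85],
    [255,-14,-5.03,0,-0.85],
  ],
)

```text
time: 7.15
eef_pos: [456.2, -232.6, 106.2]
orientation: [[-0.008, 1.0, -0.001], [1.0, 0.008, -0.001], [-0.001, -0.001, -1.0]]
contact_force: [0.1, 0.9, -1.5]
grip_width: 0.451
```

```bash
python3 d.py 460.3 -229.4 24 90.8
```

```text
delta [0.11 0.14 2.74] turn -0.05 pos [ 456.2 -232.6  106.2] yaw 90.48 t 7.15 w 39.7 F [ 0.1  0.9 -1.5]
```

Call:
arm_command(
  deltas=[
    [255,0.1,0.14,0,-0.05],
    [255,0.1,0.14,0.8,-0.05],
    [255,0.1,0.14,1.6,-0.05],
    [255,0.1,0.14,2.3,-0.05],
    [255,0.1,0.14,2.6,-0.05],
    [255,0.1,0.14,2.68,-0.05],
    [255,0.1,0.14,2.68,-0.05],
    [255,0.1,0.14,2.68,-0.05],
    [255,0.1,0.14,2.68,-0.05],
    [255,0.1,0.14,2.68,-0.05],
  ],
)

```text
time: 8.15
eef_pos: [460.9, -230.0, 26.7]
orientation: [[-0.014, 1.0, 0.0], [1.0, 0.014, -0.002], [-0.002, 0.0, -1.0]]
contact_force: [0.0, 0.3, -0.2]
grip_width: 0.452
```

```bash
python3 d.py 460.3 -229.4 21.3 90.8;python3 - <<'E'
from h import *
a=eyes.capture("scene");b=eyes.capture("top")
cv2.imwrite("pics/a2.png",np.hstack([cv2.resize(a[100:240,180:340,::-1],(480,420)),cv2.resize(b[230:330,330:440,::-1],(320,420)[:1]+(291,)) if 0 else cv2.resize(b[220:325,350:430,::-1],(320,420))]))
E
```

```text
delta [ 0.02 -0.02  0.18] turn -0.0 pos [ 460.9 -230.    26.7] yaw 90.78 t 8.15 w 39.8 F [ 0.   0.3 -0.2]
```

View pics/a2.png

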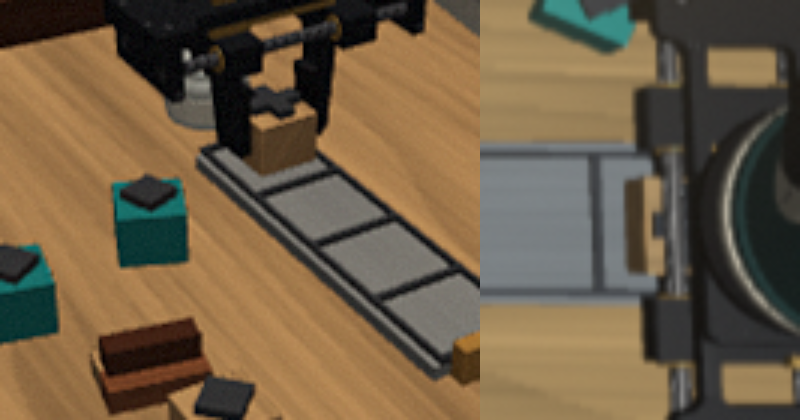

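The cross is centred over the end pocket and level. I set it down and release.

Call:
arm_command(
  deltas=[
    [255,0.02,-0.02,0.08,0],
    [255,0.02,-0.02,0.17,0],
    [255,0.02,-0.02,0.17,0],
    [0,0.02,-0.02,0.17,0],
    [0,0.02,-0.02,0.17,0],
    [0,0.02,-0.02,0.17,0],
    [0,0.02,-0.02,0.17,0],
    [0,0.02,-0.02,-0.5,0],
    [0,0.02,-0.02,-1.5,0],
    [0,0.02,-0.02,-2.7,0],
  ],
)

```text
time: 9.25
eef_pos: [458.7, -228.4, 106.9]
orientation: [[-0.013, 1.0, -0.003], [1.0, 0.013, 0.0], [0.0, -0.003, -1.0]]
contact_force: [-0.3, -0.2, -0.1]
grip_width: 1.001
```

```bash
python3 d.py 633.1 119.5 110 86
```

```text
delta [11.52  5.97 -0.12] turn 0.8 pos [ 458.7 -228.4  106.9] yaw 90.77 t 9.25 w 88.1 F [-0.3 -0.2 -0.1]
```

Call:
arm_command(
  deltas=[
    [0,11.5,5.97,-0.1,0.8],
    [0,11.5,5.97,-0.1,0.8],
    [0,11.5,5.97,-0.1,0.8],
    [0,11.5,5.97,-0.1,0.8],
    [0,11.5,5.97,-0.1,0.8],
    [0,11.5,5.97,-0.1,0.8],
    [0,11.5,5.97,-0.1,0.8],
    [0,11.5,5.97,-0.1,0.8],
    [0,11.5,5.97,-0.1,0.8],
    [0,11.5,5.97,-0.1,0.8],
  ],
)

```text
time: 10.25
eef_pos: [632.9, 119.7, 108.8]
orientation: [[0.068, 0.998, -0.005], [0.998, -0.068, -0.0], [-0.001, -0.004, -1.0]]
contact_force: [0.1, 0.2, -0.8]
grip_width: 1.005
```

```bash
python3 - <<'E'
from fit import *
ims={c:eyes.capture(c) for c in("top","scene")}
for cams in (["top"],["scene"],["top","scene"]): print(cams,*[np.round(v,1) for v in fit(B["cross"],(460,-229,.8),cams,ims,10)])
E
python3 d.py 633.1 119.5 21 86
```

```text
['top'] [ 4.588e+02 -2.279e+02  1.000e-01] -2.9
['scene'] [ 458.8 -232.2   13.4] -1.9
['top', 'scene'] [ 461.2 -228.     0.9] -4.6
delta [0.05 0.04 2.93] turn -0.01 pos [632.3 118.1 108.8] yaw 85.95 t 10.35 w 88.1 F [ 0.2 -0.1 -0.9]
```

Cross placed within ~1.5 mm of the pocket centre (top view). Now the bars.

Call:
arm_command(
  deltas=[
    [0,0.05,0.04,1,0],
    [0,0.05,0.04,2,0],
    [0,0.05,0.04,2.6,0],
    [0,0.05,0.04,2.93,0],
    [0,0.05,0.04,2.93,0],
    [255,0.05,0.04,2.93,0],
    [255,0.05,0.04,2.93,0],
    [255,0.05,0.04,2.93,0],
    [255,0.05,0.04,2.93,0],
    [255,0.05,0.04,2.93,0],
  ],
)

```text
time: 11.35
eef_pos: [633.5, 119.6, 21.5]
orientation: [[0.07, 0.998, -0.004], [0.998, -0.07, -0.0], [-0.0, -0.004, -1.0]]
contact_force: [-0.2, -0.1, 0.4]
grip_width: 0.571
```

Call:
arm_command(
  deltas=[
    [255,0,0,0,0],
    [255,0,0,0,0],
    [255,0,0,0,0],
    [255,0,0,0,0],
    [255,0,0,0,0],
    [255,0,0,-0.7,0],
    [255,0,0,-1.4,0],
    [255,0,0,-2.1,0],
    [255,0,0,-2.9,0],
    [255,0,0,-2.9,0],
  ],
)

```text
time: 12.35
eef_pos: [636.7, 120.0, 112.4]
orientation: [[0.07, 0.998, 0.003], [0.998, -0.07, 0.001], [0.001, 0.003, -1.0]]
contact_force: [0.7, 1.0, 0.3]
grip_width: 0.499
```

```bash
python3 d.py 459.4 -167.6 110 90.8
```

```text
delta [-9.98 -5.22  0.05] turn -0.81 pos [636.7 120.  112.4] yaw 85.96 t 12.35 w 43.9 F [0.7 1.  0.3]
```

Call:
arm_command(
  deltas=[
    [255,-9.98,-5.22,0.05,-0.81],
    [255,-9.98,-5.22,0.05,-0.81],
    [255,-9.98,-5.22,0.05,-0.81],
    [255,-9.98,-5.22,0.05,-0.81],
    [255,-9.98,-5.22,0.05,-0.81],
    [255,-9.98,-5.22,0.05,-0.81],
    [255,-9.98,-5.22,0.05,-0.81],
    [255,-9.98,-5.22,0.05,-0.81],
    [255,-9.98,-5.22,0.05,-0.81],
    [255,-9.98,-5.22,0.05,-0.81],
  ],
)

```text
time: 13.35
eef_pos: [459.6, -166.9, 109.5]
orientation: [[-0.015, 1.0, 0.003], [1.0, 0.015, 0.002], [0.002, 0.003, -1.0]]
contact_force: [-0.3, 0.3, -0.9]
grip_width: 0.497
```

```bash
python3 d.py 459.2 -167.6 25 90.8
```

```text
delta [-0.03 -0.02  2.82] turn 0.01 pos [ 459.6 -166.9  109.5] yaw 90.84 t 13.35 w 43.7 F [-0.3  0.3 -0.9]
```

Call:
arm_command(
  deltas=[
    [255,-0.03,-0.02,0.8,0],
    [255,-0.03,-0.02,1.6,0],
    [255,-0.03,-0.02,2.3,0],
    [255,-0.03,-0.02,2.6,0],
    [255,-0.03,-0.02,2.75,0],
    [255,-0.03,-0.02,2.75,0],
    [255,-0.03,-0.02,2.75,0],
    [255,-0.03,-0.02,2.75,0],
    [255,-0.03,-0.02,2.75,0],
    [255,-0.03,-0.02,2.75,0],
  ],
)

```text
time: 14.35
eef_pos: [459.7, -167.9, 27.6]
orientation: [[-0.014, 1.0, 0.004], [1.0, 0.014, 0.001], [0.001, 0.004, -1.0]]
contact_force: [-0.1, -0.4, -0.2]
grip_width: 0.494
```

```bash
python3 d.py 459.2 -167.6 21.5 90.8
```

```text
delta [ 0.01 -0.02  0.2 ] turn 0.0 pos [ 459.7 -167.9   27.6] yaw 90.83 t 14.35 w 43.5 F [-0.1 -0.4 -0.2]
```

Call:
arm_command(
  deltas=[
    [255,0.01,-0.02,0.1,0],
    [255,0.01,-0.02,0.2,0],
    [255,0.01,-0.02,0.2,0],
    [0,0.01,-0.02,0.2,0],
    [0,0.01,-0.02,0.2,0],
    [0,0.01,-0.02,0.2,0],
    [0,0.01,-0.02,0.2,0],
    [0,0.01,-0.02,-0.5,0],
    [0,0.01,-0.02,-1.5,0],
    [0,0.01,-0.02,-2.7,0],
  ],
)

```text
time: 15.35
eef_pos: [457.4, -167.1, 108.2]
orientation: [[-0.014, 1.0, 0.001], [1.0, 0.014, 0.002], [0.002, 0.001, -1.0]]
contact_force: [0.9, 0.5, -0.0]
grip_width: 1.0
```

```bash
python3 d.py 627.6 59.3 110 86
```

```text
delta [ 7.47  5.78 -0.04] turn 0.8 pos [ 457.4 -167.1  108.2] yaw 90.83 t 15.35 w 88.0 F [ 0.9  0.5 -0. ]
```

Call:
arm_command(
  deltas=[
    [0,7.45,5.78,0,0.8],
    [0,7.45,5.78,0,0.8],
    [0,7.45,5.78,0,0.8],
    [0,7.45,5.78,0,0.8],
    [0,7.45,5.78,0,0.8],
    [0,7.45,5.78,0,0.8],
    [0,7.45,5.78,0,0.8],
    [0,7.45,5.78,0,0.8],
    [0,7.45,5.78,0,0.8],
    [0,7.45,5.78,0,0.8],
  ],
)

```text
time: 16.35
eef_pos: [626.6, 57.6, 108.7]
orientation: [[0.071, 0.997, -0.0], [0.997, -0.071, 0.002], [0.002, -0.0, -1.0]]
contact_force: [0.6, 0.6, 0.9]
grip_width: 0.998
```

```bash
python3 - <<'E'
from fit import *
ims={c:eyes.capture(c) for c in("top","scene")}
for cams in (["top"],["scene"],["top","scene"]):
    print(cams,*[np.round(v,1) for v in fit(B["bars"],(459.5,-167,.8),cams,ims,10)])
    print(" disc",*[np.round(v,1) for v in fit(B["disc"],(627.5,58.5,0),["scene"],ims,10)])
a=ims["top"][150:310,230:430,::-1];b=ims["scene"][130:320,200:400,::-1]
cv2.imwrite("pics/a3.png",np.hstack([cv2.resize(a,(525,420),interpolation=2),cv2.resize(b,(270,420)) if 0 else cv2.resize(b[:,:125],(275,420))]))
E
python3 d.py 627.6 58.7 21 86
```

```text
['top'] [ 4.642e+02 -1.629e+02 -4.000e-01] -3.0
 disc [629.8  62.   -4.2] -2.6
['scene'] [ 436.2 -115.    -9.2] -1.6
 disc [629.8  62.   -4.2] -2.6
['top', 'scene'] [ 464.3 -162.9    0. ] -3.1
 disc [629.8  62.   -4.2] -2.6
delta [0.03 0.02 2.93] turn -0.01 pos [626.9  57.7 108.9] yaw 85.94 t 16.45 w 88.1 F [-0.4  0.9 -0.3]
```

View pics/a3.png

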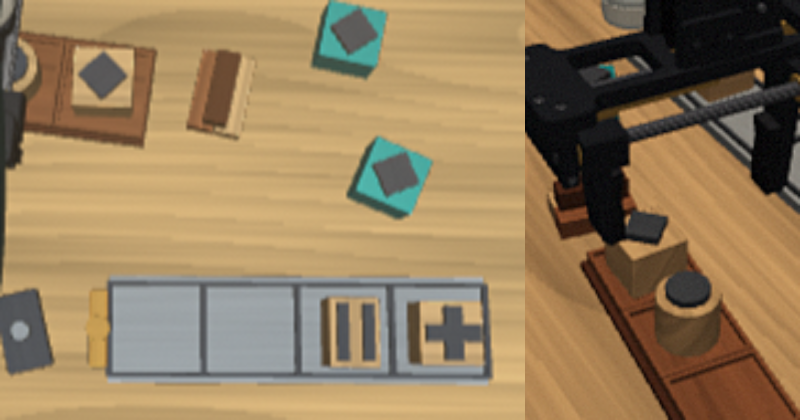

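```bash
python3 - <<'E'
from h import *
s=2.625
for n,x0,y0,x1,y1 in (("bars",322,296,380,366),("cross",408,300,484,365)):
    print(n,ray("top",[230+(x0+x1)/2/s-.3,150+(y0+y1)/2/s-.3],44).round(1), ray("top",[[230+x0/s,150+y0/s],[230+x1/s,150+y1/s]],44).round(1))
print("pockets at z14",proj("top",[[459.4,-167.2,14]])) 
print("disc",ray("scene",[274.1-.3,261.2-.3],50).round(1))
# dark ornament centroid on disc / diamond in both cams; bars in top
for cam,box in (("scene",(255,245,295,285)),):
    a=eyes.capture(cam)[box[1]:box[3],box[0]:box[2]].max(2); ys,xs=np.nonzero(a<75); print(cam,len(xs),ray(cam,[xs.mean()+box[0],ys.mean()+box[1]],50).round(1))
E
```

```text
bars [[ 459.2 -165.7   44. ]] [[ 480.1 -148.1   44. ]
 [ 437.6 -184.    44. ]]
cross [[ 459.6 -225.2   44. ]] [[ 478.8 -202.3   44. ]
 [ 439.7 -248.8   44. ]]
pockets at z14 [[360.93273856 275.89682542]]
disc [[629.9  62.2  50. ]]
scene 374 [[632.9  66.9  50. ]]
```

The scene value for the disc is biased because the ornament's dark side merges with its top. I trust the top view and use y ≈ 58.8.

Call:
arm_command(
  deltas=[
    [0,0.04,0.02,1,0],
    [0,0.04,0.02,2,0],
    [0,0.04,0.02,2.6,0],
    [0,0.04,0.02,2.93,0],
    [0,0.04,0.02,2.93,0],
    [255,0.04,0.02,2.93,0],
    [255,0.04,0.02,2.93,0],
    [255,0.04,0.02,2.93,0],
    [255,0.04,0.02,2.93,0],
    [255,0.04,0.02,2.93,0],
  ],
)

```text
time: 17.5
eef_pos: [628.2, 59.2, 21.7]
orientation: [[0.071, 0.998, 0.002], [0.997, -0.071, 0.002], [0.003, 0.001, -1.0]]
contact_force: [-0.5, -1.4, -0.8]
grip_width: 0.576
```

Call:
arm_command(
  deltas=[
    [255,0,0,0,0],
    [255,0,0,0,0],
    [255,0,0,0,0],
    [255,0,0,0,0],
    [255,0,0,0,0],
    [255,0,0,-0.7,0],
    [255,0,0,-1.4,0],
    [255,0,0,-2.1,0],
    [255,0,0,-2.9,0],
    [255,0,0,-2.9,0],
  ],
)

```text
time: 18.5
eef_pos: [630.9, 59.2, 112.3]
orientation: [[0.071, 0.997, 0.008], [0.997, -0.071, 0.003], [0.003, 0.008, -1.0]]
contact_force: [0.5, -0.1, 0.7]
grip_width: 0.443
```

```bash
python3 d.py 458.4 -105.5 110 90.8; python3 - <<'E'
from h import *
a=eyes.capture("scene"); cv2.imwrite("pics/a4.png",cv2.resize(a[150:330,200:400,::-1],(600,540)))
E
```

```text
delta [-5.88 -5.35  0.01] turn -0.81 pos [630.9  59.2 112.3] yaw 85.95 t 18.5 w 39.0 F [ 0.5 -0.1  0.7]
```

View pics/a4.png

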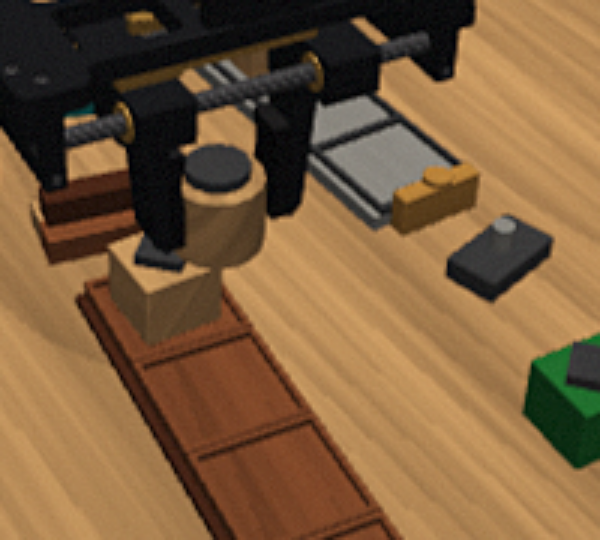

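Disc held level. On to its pocket.

Call:
arm_command(
  deltas=[
    [255,-5.88,-5.35,0,-0.81],
    [255,-5.88,-5.35,0,-0.81],
    [255,-5.88,-5.35,0,-0.81],
    [255,-5.88,-5.35,0,-0.81],
    [255,-5.88,-5.35,0,-0.81],
    [255,-5.88,-5.35,0,-0.81],
    [255,-5.88,-5.35,0,-0.81],
    [255,-5.88,-5.35,0,-0.81],
    [255,-5.88,-5.35,0,-0.81],
    [255,-5.88,-5.35,0,-0.81],
  ],
)

```text
time: 19.55
eef_pos: [457.8, -104.8, 108.7]
orientation: [[-0.016, 1.0, 0.005], [1.0, 0.016, 0.003], [0.003, 0.005, -1.0]]
contact_force: [-0.6, -0.7, -0.4]
grip_width: 0.448
```

```bash
python3 d.py 458.4 -105.5 25 90.8; python3 - <<'E'
from fit import *
ims={c:eyes.capture(c) for c in("top","scene")}
S=ims["scene"]; z=10+(r.get_state()["eef_pos"][2]-21.5)
for y in (-105,-101): print(*[np.round(v,1) for v in fit(B["disc"],(458.5,y,0),["scene"],ims,z)])
u,v=proj("scene",[[458.5,-103,z+40]])[0].astype(int); print(u,v)
big=cv2.resize(S[:,:,::-1],None,fx=3,fy=3,interpolation=2); draw(big,"scene",B["disc"],(458.4,-105.5,0),z)
big2=cv2.resize(S[:,:,::-1],None,fx=3,fy=3,interpolation=2); draw(big2,"scene",B["disc"],(458.4,-101.5,0),z)
k=lambda b:cv2.resize(b[3*v-100:3*v+150,3*u-100:3*u+100],(400,500))
cv2.imwrite("pics/a5.png",np.hstack([k(big),k(big2)]))
E
```

```text
delta [-0.03  0.    2.79] turn 0.02 pos [ 457.8 -104.8  108.7] yaw 90.9 t 19.55 w 39.4 F [-0.6 -0.7 -0.4]
[ 457.6 -104.     3.2] -2.6
[ 457.6 -103.8    4.7] -2.6
313 118
```

View pics/a5.png

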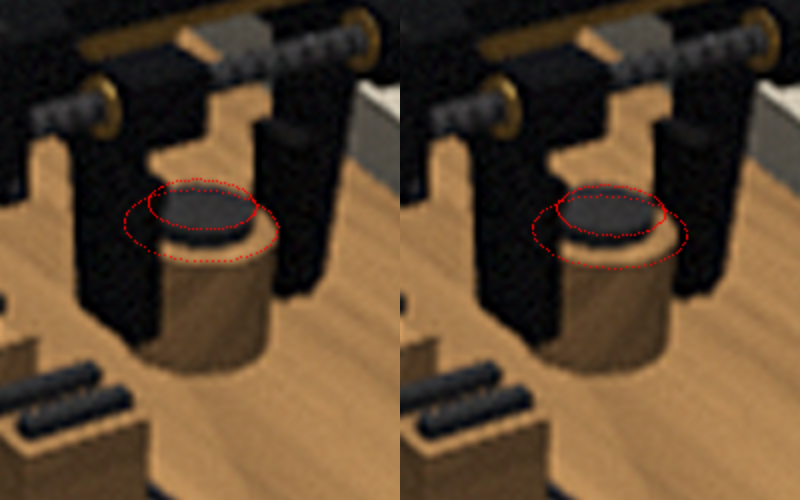

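The disc is centred on the jaws within ~1 mm (left overlay, y = -105.5, fits well). I lower it.

Call:
arm_command(
  deltas=[
    [255,-0.03,0.01,0.8,0],
    [255,-0.03,0.01,1.6,0],
    [255,-0.03,0.01,2.3,0],
    [255,-0.03,0.01,2.6,0],
    [255,-0.03,0.01,2.72,0],
    [255,-0.03,0.01,2.72,0],
    [255,-0.03,0.01,2.72,0],
    [255,-0.03,0.01,2.72,0],
    [255,-0.03,0.01,2.72,0],
    [255,-0.03,0.01,2.72,0],
  ],
)

```text
time: 20.65
eef_pos: [458.7, -105.8, 27.8]
orientation: [[-0.015, 1.0, 0.006], [1.0, 0.015, 0.002], [0.002, 0.007, -1.0]]
contact_force: [-0.5, -0.4, -0.4]
grip_width: 0.447
```

```bash
python3 d.py 458.4 -105.7 21.7 90.8
```

```text
delta [ 0.   -0.01  0.2 ] turn 0.01 pos [ 458.7 -105.8   27.8] yaw 90.88 t 20.65 w 39.3 F [-0.5 -0.4 -0.4]
```

Call:
arm_command(
  deltas=[
    [255,0,0,0.1,0],
    [255,0,0,0.2,0],
    [255,0,0,0.2,0],
    [0,0,0,0.2,0],
    [0,0,0,0.2,0],
    [0,0,0,0.2,0],
    [0,0,0,0.2,0],
    [0,0,0,-0.5,0],
    [0,0,0,-1.5,0],
    [0,0,0,-2.7,0],
  ],
)

```text
time: 21.65
eef_pos: [456.7, -105.5, 108.3]
orientation: [[-0.015, 1.0, 0.003], [1.0, 0.015, 0.003], [0.003, 0.003, -1.0]]
contact_force: [0.1, -1.0, 0.2]
grip_width: 0.999
```

```bash
python3 d.py 620.4 -4.2 110 88.3
```

```text
delta [ 3.29  5.51 -0.03] turn 0.43 pos [ 456.7 -105.5  108.3] yaw 90.88 t 21.65 w 87.9 F [ 0.1 -1.   0.2]
```

Call:
arm_command(
  deltas=[
    [0,3.29,5.51,0,0.43],
    [0,3.29,5.51,0,0.43],
    [0,3.29,5.51,0,0.43],
    [0,3.29,5.51,0,0.43],
    [0,3.29,5.51,0,0.43],
    [0,3.29,5.51,0,0.43],
    [0,3.29,5.51,0,0.43],
    [0,3.29,5.51,0,0.43],
    [0,3.29,5.51,0,0.43],
    [0,3.29,5.51,0,0.43],
  ],
)

```text
time: 22.65
eef_pos: [619.9, -5.0, 109.4]
orientation: [[0.031, 1.0, 0.003], [1.0, -0.031, 0.003], [0.003, 0.003, -1.0]]
contact_force: [-0.8, 0.7, -0.2]
grip_width: 1.002
```

```bash
python3 d.py 620.4 -4.2 21 88.3
```

```text
delta [0.02 0.01 2.95] turn -0.01 pos [619.9  -5.  109.4] yaw 88.24 t 22.65 w 88.1 F [-0.8  0.7 -0.2]
```

Call:
arm_command(
  deltas=[
    [0,0.03,0.01,1,0],
    [0,0.03,0.01,2,0],
    [0,0.03,0.01,2.6,0],
    [0,0.03,0.01,2.94,0],
    [0,0.03,0.01,2.94,0],
    [255,0.03,0.01,2.94,0],
    [255,0.03,0.01,2.94,0],
    [255,0.03,0.01,2.94,0],
    [255,0.03,0.01,2.94,0],
    [255,0.03,0.01,2.94,0],
  ],
)

```text
time: 23.65
eef_pos: [620.9, -3.8, 21.8]
orientation: [[0.031, 1.0, 0.004], [1.0, -0.031, 0.003], [0.003, 0.004, -1.0]]
contact_force: [-0.6, -0.8, -1.4]
grip_width: 0.572
```

Call:
arm_command(
  deltas=[
    [255,0,0,0,0],
    [255,0,0,0,0],
    [255,0,0,0,0],
    [255,0,0,0,0],
    [255,0,0,0,0],
    [255,0,0,-0.7,0],
    [255,0,0,-1.4,0],
    [255,0,0,-2.1,0],
    [255,0,0,-2.9,0],
    [255,0,0,-2.9,0],
  ],
)

```text
time: 24.65
eef_pos: [623.3, -4.2, 112.4]
orientation: [[0.031, 0.999, 0.011], [1.0, -0.031, 0.003], [0.003, 0.011, -1.0]]
contact_force: [0.6, -0.6, -0.7]
grip_width: 0.455
```

```bash
python3 d.py 457.6 -43.8 110 90.8
```

```text
delta [-1.49 -5.48  0.01] turn -0.42 pos [623.3  -4.2 112.4] yaw 88.25 t 24.65 w 40.0 F [ 0.6 -0.6 -0.7]
```

Call:
arm_command(
  deltas=[
    [255,-1.49,-5.48,0,-0.42],
    [255,-1.49,-5.48,0,-0.42],
    [255,-1.49,-5.48,0,-0.42],
    [255,-1.49,-5.48,0,-0.42],
    [255,-1.49,-5.48,0,-0.42],
    [255,-1.49,-5.48,0,-0.42],
    [255,-1.49,-5.48,0,-0.42],
    [255,-1.49,-5.48,0,-0.42],
    [255,-1.49,-5.48,0,-0.42],
    [255,-1.49,-5.48,0,-0.42],
  ],
)

```text
time: 25.65
eef_pos: [458.2, -43.7, 110.3]
orientation: [[-0.014, 1.0, 0.011], [1.0, 0.014, 0.003], [0.003, 0.011, -1.0]]
contact_force: [-0.8, -0.1, -0.9]
grip_width: 0.451
```

```bash
python3 d.py 457.6 -43.8 27.5 90.8
```

```text
delta [-0.01 -0.05  2.76] turn -0.0 pos [458.2 -43.7 110.3] yaw 90.79 t 25.65 w 39.7 F [-0.8 -0.1 -0.9]
```

Call:
arm_command(
  deltas=[
    [255,-0.01,-0.05,0.8,0],
    [255,-0.01,-0.05,1.6,0],
    [255,-0.01,-0.05,2.3,0],
    [255,-0.01,-0.05,2.6,0],
    [255,-0.01,-0.05,2.75,0],
    [255,-0.01,-0.05,2.75,0],
    [255,-0.01,-0.05,2.75,0],
    [255,-0.01,-0.05,2.75,0],
    [255,-0.01,-0.05,2.75,0],
    [255,-0.01,-0.05,2.75,0],
  ],
)

```text
time: 26.65
eef_pos: [458.0, -43.8, 28.4]
orientation: [[-0.014, 1.0, 0.012], [1.0, 0.014, 0.003], [0.003, 0.012, -1.0]]
contact_force: [-0.2, -0.2, -0.7]
grip_width: 0.45
```

```bash
python3 d.py 457.6 -43.8 21.8 90.8
```

```text
delta [ 0.   -0.02  0.22] turn -0.0 pos [458.  -43.8  28.4] yaw 90.79 t 26.65 w 39.6 F [-0.2 -0.2 -0.7]
```

Call:
arm_command(
  deltas=[
    [255,0,-0.02,0.1,0],
    [255,0,-0.02,0.22,0],
    [255,0,-0.02,0.22,0],
    [0,0,-0.02,0.22,0],
    [0,0,-0.02,0.22,0],
    [0,0,-0.02,0.22,0],
    [0,0,-0.02,0.22,0],
    [0,0,-0.02,-0.5,0],
    [0,0,-0.02,-1.5,0],
    [0,0,-0.02,-2.7,0],
  ],
)

```text
time: 27.65
eef_pos: [455.0, -43.8, 109.0]
orientation: [[-0.014, 1.0, 0.008], [1.0, 0.014, 0.003], [0.003, 0.009, -1.0]]
contact_force: [0.7, 0.7, 0.8]
grip_width: 0.995
```

Call:
arm_command(
  deltas=[
    [0,5,8,-2,0],
    [0,5,8,-2,0],
    [0,5,8,-2,0],
    [0,5,8,-2,0],
    [0,5,8,-2,0],
    [0,5,8,-2,0],
    [0,5,8,-2,0],
    [0,5,8,-2,0],
    [0,5,8,-2,0],
    [0,5,8,-2,0],
  ],
)

```text
time: 28.65
eef_pos: [690.8, 108.2, 170.8]
orientation: [[-0.013, 1.0, 0.007], [1.0, 0.013, 0.003], [0.003, 0.007, -1.0]]
contact_force: [-0.3, 0.3, -0.1]
grip_width: 1.0
```

```bash
python3 - <<'E'
from fit import *
ims={c:eyes.capture(c) for c in("top","scene")}
big={c:cv2.resize(ims[c][:,:,::-1],None,fx=3,fy=3,interpolation=2) for c in ims}
# pocket frame as the top camera alone sees it; model of each block centred in its pocket, plus free fit
for n,y in (("cross",-93),("bars",-31),("disc",31),("diamond",93)):
    x0=(457.2-.014*y,-136.3+y,.8)
    print(n,"target",np.round(x0[:2],1),"top fit",*[np.round(v,1) for v in fit(B[n],x0,["top"],ims,10)])
    draw(big["top"],"top",B[n],x0,10)
cv2.imwrite("pics/z.png",np.vstack([big["top"][720:920,760:1280],cv2.resize(big["scene"][400:700,700:1100],(520,390))]))
E
```

```text
cross target [ 458.5 -229.3] top fit [ 458.8 -227.9   -0. ] -3.0
bars target [ 457.6 -167.3] top fit [ 4.641e+02 -1.629e+02 -3.000e-01] -3.1
disc target [ 456.8 -105.3] top fit [ 458.6 -107.2    2.9] -2.4
diamond target [455.9 -43.3] top fit [457.5 -44.7   1.4] -2.4
```

View pics/z.png

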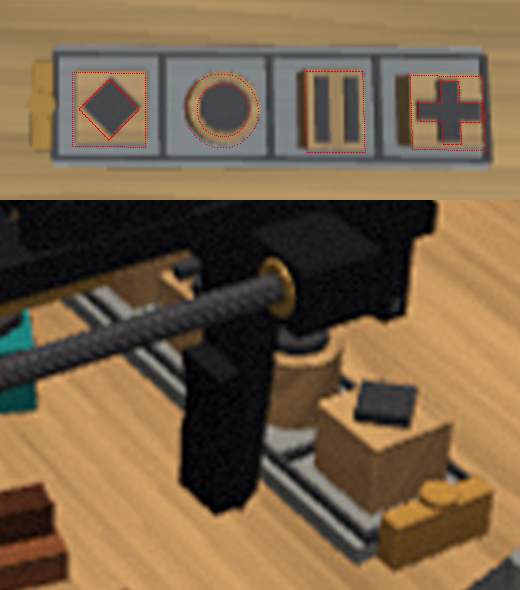

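All four lie face up, within about 2 mm of the pocket centres. From the rack's stop they read diamond, disc, bars, cross, which is the reverse of the board. I hand in.

```bash
python3 -c "
from station import r
print(r.close_job())"
```

```text
the job is handed in; nothing more can be done
None
```

I moved all four blocks into the forme rack in reverse order and handed the job in at about 29 s. From the rack's brass stop they now read diamond, disc, bars, cross; on the board they read cross, bars, disc, diamond from its stop. Each was lowered to its grasp height, about 1 mm or less above the pocket floor at most, before I opened the jaws. The gripper was open and clear of everything at hand-in.

**Last checks:** the top-camera fits put the cross 1.4 mm, the disc 2.6 mm and the diamond 2.1 mm from their pocket centres. All four lay face up and flat in the pictures. The forces I read after each move stayed under 2 N.

**Checks that failed or disagreed:**
- **Bars:** the final automatic fit locked onto the wrong edges (about 8 mm off). A hand measurement and the overlay put the block within about 2 mm of its pocket centre.
- **Scene camera:** single-camera fits from this view were unreliable for the rack, for the placed cross and bars, and for the disc on the board. I relied mainly on the top view there. In the last scene picture the gripper hid part of the rack.

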